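# Hold the bush block against the fixture fence for the fitter

## Robot

A 6-joint arm with a two-finger parallel gripper is mounted at the origin on the work surface. World frame = base frame: x ahead of the robot, y to its left, z up, the work surface at z = 0. Lengths are in m, angles in rad, forces in N, time in s.
With the tool pointing down it reaches from about 0.425 to 0.95 m from the base axis. Payload 14.7 kg.
Tool frame: the origin (TCP) lies on the centre line of the jaws, within the pads' length; the fingertips stand 19 mm ahead of it and the grasp point (between the pads) is the TCP; z points along the fingers, y is the line along which they close (so a half turn about z gives the same grasp; the last joint's range is limited). The gripper opens to 85 mm and grips with 20 to 120 N. Pads are 22 mm wide; open, the fingers measure 114 mm over their backs; the gripper's body (76 mm by 85 mm) begins 54 mm behind the grasp point. The pads swing forward as they close: fully open they stand 13 mm farther back than shut.
Start: joints at [-1.218, 0.48, 1.596, -0, 1.065, -0.047], TCP at [0.253, -0.599, 0.25] pointing down, gripper open.
Joint ranges: [-2.75, 2.75], [-0.82, 2.05], [0.23, 2.67], [-1.56, 4.7], [0.09, 2.69], [-2.92, 2.92]. Speed limits (rad/s): [1.89, 1.89, 2.39, 3.01, 3.01, 3.01].

## Interface

Orientations are given as a unit quaternion [w, x, y, z].
In Python, from rig import robot, imaging, finish_job gives the robot as it stands.
- The arm moves only by the tool carry_out, never from a script. Its argument "motion" is a list of rows, each a list of 2 entries, a list of its own where there are three numbers: the shift along the tool's x, y, z normalised to -1 to 1, where 1 is 0.75 m, then the turn about the tool's z normalised to -1 to 1, where 1 is 45 degrees. A call has 1 to 10 rows; each row is the pose to reach, as a shift and turn from the pose commanded when the call began, along the tool's axes at that moment; what a row does not reach only later rows make up. A row lasts 1/10 s, in which the tool goes at most 50 mm and 8.59 degrees, less where a joint would pass 70% of its speed; a pose out of reach is approached as far as the arm can. A call with a number of a shift or a turn outside -1 to 1 is refused whole. A call with a gripper value outside its range is refused whole. "jaw" is the opening, from -1 (shut) to 1 (fully open), set as the call begins (left out, the last holds). The fingers move at their own pace and stop on an object; "force" is the grip in N (left out, the last holds). Time passes only in rows, so rows that repeat a pose let the fingers close. It gives the time, the measured TCP pose, the force, the opening and the grip force at its end, in the units of the state.
- robot.sense(): the state, without advancing time (a new reading comes with each control period).
- imaging.capture(name): name is "scene" or "top"; returns (picture, depth): 480x640x3 uint8, red, green, blue; 480x640 float32, m along the optical axis (not along the pixel's ray), 0 where there is no reading.
- imaging.camera_info(name): a dict with "vfov" (degrees; the focal length in pixels is half the picture's height over the tangent of half this angle, whatever the lens; pixels are square), "cx", "cy" (the principal point, pixels), "rvec" (rotation vector, rad) and "tvec" (3), from world to camera coordinates, as OpenCV has them. Camera axes: x right, y down, z forward; pixel columns grow to the right and rows downward; lengths in m; the calibration is good to about 2 mm. A picture is of the moment at which its call begins. camera_info takes no time and is no camera call.
- finish_job(): hands the job in; it is judged then, once.
The state is a dict: "clock": time; "joint_pos": joint angles; "dq": joint speeds; "joint_torque": joint torques, N m; "position": TCP position; "tool_rot": TCP orientation; "force": force on the tool from outside, world axes, zero at the start; "wrist_torque": the same for the moment, N m; "finger_gap": opening from 0.0 (shut) to 1.0 (fully open); "finger_force": force on a finger pad.
Only numpy, scipy, OpenCV 4.12 (cv2) and the standard library are available. Lean on these libraries where they do the work, as an engineer would, in place of code of your own. Each camera call takes 0.05 s, during which the arm holds its last target. There are 200 camera calls.

## Task

Set the bush block (the aluminium block with the bronze bush standing up on top) on the seat of the fitting fixture, bush up, between the two guide strips with an end face towards the fence, and let go of it. Then push the spring pusher closed by its upright handle so that its pad drives the block square against the fence with the pad's spring about half squeezed (roughly 12 newtons), never squeezing the spring right to its end. Finish while holding the handle like that, steady, so a fitter can bolt the block down; leave the other parts on the bed where they are.

Things in the scene. Friction and masses are not known exactly. Their poses are not given: they have to be found in the camera images.
- block: bush block, loose: aluminium block 60 (its x) x 46 (its y) x 40 mm tall with a bronze bush on top, 30 mm across and 8 mm tall, in the middle; about 0.36 kg. Origin: centre of the underside. Both 46 mm wide end faces are alike, either may face the fence. It starts upright on the bed in one of three places.
- fixture: fitting fixture, fixed: blue base, steel top (the seat) 50 mm above the bed; 300 mm long (x -165 to 135) x 130 mm wide. Origin: bed height, mid width. Its x axis is the push direction, from pusher to fence; z up. Two low guide strips, 6 mm tall and 12 mm wide, run from x = -31 to 99 with inner faces at y = +33 and -33 mm: a lane 66 mm wide. The pusher is at the -x end.
- seat (a point): point on the seat surface, on the lane's middle line, where the centre of the block's underside is when the block is against the fence (fixture x = 70, z = 50 mm)
- fence (a point): steel fence, part of the fixture: upright bar 110 mm wide, 30 mm tall above the seat, 22 mm thick, across the lane. This point: on the seat in the middle of its flat front face, which looks to the fixture's -x (face at fixture x = 100 mm).
- handle (a point): upright steel lug on the pusher carriage: 12 mm thick (along fixture x), 36 mm wide, 52 mm tall. This point: centre of its foot, 84 mm above the bed, level with the carriage's top. Pinch it across the 12 mm from above, or push it from behind. Carriage: 40 mm long, 48 mm wide. At carriage joint 0 the lug is at fixture x = -106 mm. The free pad's face is 56 mm ahead of the lug's middle.
- carriage (a joint): slide of the pusher carriage towards the fence, m; 0 = fully back, limit 0.13; sliding friction about 2 N, no return spring. The pad meets a block standing against the fence at 0.090; from there each further mm squeezes the pad spring 1 mm.
- pad (a joint): how far the pad is squeezed back towards the carriage, m; 0 = free (24 mm gap between pad and carriage), 0.024 = bottomed. Spring 1000 N/m, no preload: 0.012 is half way and 12 N. Sliding the block on the seat takes some 1 to 3 N of it. Pad 44 mm wide, 12 mm thick, 4 to 32 mm above the seat; its two brass rods come out at the carriage's rear.
- spacer: bystander, loose: plain aluminium block of the same 60 x 46 x 40 mm but without a bush; leave it
- collar: bystander, loose: steel collar, 48 mm across, 45 mm tall, with a hole; leave it
- wrench: bystander, loose: open wrench 170 mm long, lying; leave it
- bolt: bystander, loose: bolt standing on its head, 30 mm across, 70 mm tall; leave it
- strap: bystander, loose: steel clamp strap 110 x 35 x 20 mm, lying; leave it
- tnut: bystander, loose: steel T-nut 40 x 28 x 18 mm; leave it
There are look-alikes about, which are no part of the job. Leave any black, blue or red look-alike of the block alone.

How it is judged:
On the way:
1. the block stands upright on the seat between the guide strips, let go, the pusher not yet squeezed (y of block in the frame of fixture between -0.012 and 0.012 m and z of block in the frame of fixture between 0.046 and 0.053 m and angle between block's own z axis and vertical below 0.06 rad and x of block in the frame of fixture above 0 m and linear speed of block below 0.02 m/s and contact force between the fingers and block below 0.3 N and value of joint pad below 0.004 m), for 0.2 s.
At the end, for the whole second after the job is handed in: Block bush up and flat (0.06 rad) on the seat, within 12 mm of the lane's middle, square (0.06 rad) and within 3 mm of the fence; block-fence force 5 to 18 N, pad squeezed 6 to 18 mm; fingers push the handle with over 3 N, none touch the block; at rest (y of block in the frame of fixture between -0.012 and 0.012 m and z of block in the frame of fixture between 0.046 and 0.053 m and angle between block's own z axis and vertical below 0.06 rad and x of block in the frame of fixture above 0.067 m and angle between the x axis of block and the x axis of fixture, either way round below 0.06 rad and contact force between block and fixture_c6 between 5 and 18 N and value of joint pad between 0.006 and 0.018 m and contact force between the fingers and carriage above 3 N and contact force between the fingers and block below 0.3 N and linear speed of block below 0.01 m/s); the arm keeps its last pose, push and grip.
It fails at once if the pad spring is squeezed to its end (value of joint pad above 0.0235 m).
It fails at once if another part on the bed is moved by more than 30 mm (distance of any of spacer, collar, wrench, bolt, strap, tnut from where it was at the start of the episode above 0.03 m).
It also fails if it takes over 51 s, if anything falls off the work surface, if the arm or the gripper's body presses on something with over 40 N, if the wrist force passes 120 N, or if a joint passes its speed limit or range.

## Working session

There is one attempt and no reset: what is moved stays moved. The work goes in short steps, Python scripts to look and compute and a tool call to move; the robot and the scene stay as the last step left them, time stands still between calls to the robot, and variables do not carry over. Pictures are saved under pics/ and viewed, at most 10 in all, crops included, and the job is handed in when it is done.

Besides the shell and the picture viewer there is one more tool, called after "Request:" as name(argument=value, ...) on one line, values as JSON. carry_out: Moves the arm, as the interface text tells. Scaled input: -1 to 1 covers 0.75 m each way for a shift and 45 degrees each way for a turn. Its arguments: {"type":"object","properties":{"motion":{"type":"array"},"jaw":{"type":"number"},"force":{"type":"number"}},"required":["motion"]}

```bash
mkdir -p pics; ls; cat > h.py <<'E'
import numpy as np, cv2
from rig import robot, imaging, finish_job
def cam(n):
    c=imaging.camera_info(n); R=cv2.Rodrigues(np.array(c['rvec'],float))[0]; t=np.array(c['tvec'],float).ravel()
    f=240/np.tan(np.radians(c['vfov'])/2); return R,t,f,c['cx'],c['cy']
def pts(n,uv,d):
    R,t,f,cx,cy=cam(n); uv=np.atleast_2d(uv).astype(float); d=np.asarray(d,float).reshape(-1)
    p=np.c_[(uv[:,0]-cx)/f*d,(uv[:,1]-cy)/f*d,d]; return (p-t)@R
def plane(n,uv,z):
    R,t,f,cx,cy=cam(n); uv=np.atleast_2d(uv).astype(float)
    r=np.c_[(uv[:,0]-cx)/f,(uv[:,1]-cy)/f,np.ones(len(uv))]@R; o=-R.T@t
    return o+r*((z-o[2])/r[:,2])[:,None]
def cloud(n,D):
    v,u=np.mgrid[:480,:640]; return pts(n,np.c_[u.ravel(),v.ravel()],D.ravel()).reshape(480,640,3)
E
python3 - <<'E'
from h import *
for n in('scene','top'):
    P,D=imaging.capture(n); np.savez(f'{n}0.npz',P=P,D=D); cv2.imwrite(f'pics/{n}0.png',P[...,::-1]); print(imaging.camera_info(n),(D>0).mean())
s=robot.sense(); print(s)
E
```

```text
pics
{'vfov': 42.7138910667683, 'cx': 323.8675129323737, 'cy': 249.2050368031481, 'rvec': array([ 1.41684404,  2.1257753 , -0.86414015]), 'tvec': array([ 0.24274993, -0.30328629,  1.86359226])} 0.9935807291666666
{'vfov': 50.688269927762406, 'cx': 319.7381778633747, 'cy': 242.89543577884925, 'rvec': array([ 2.158747  , -2.21291019,  0.09235683]), 'tvec': array([-0.01465046,  0.58854427,  1.27912368])} 0.9959375
{'clock': 0.1, 'joint_pos': array([-1.21760159e+00,  4.80771861e-01,  1.59680475e+00, -2.47423493e-05,
        1.06507554e+00, -4.65895492e-02]), 'dq': array([ 0.00085409, -0.00188814, -0.00306808,  0.0010096 , -0.00090349,
       -0.00067803]), 'joint_torque': array([ 7.59318682e-04, -9.52256370e+01, -4.31040215e+01, -1.36593590e-04,
        5.15763080e-03, -9.92485752e-06]), 'position': array([ 0.25289453, -0.59841959,  0.24973705]), 'tool_rot': array([-5.21886689e-04,  9.80086671e-01,  1.98569476e-01, -9.15871337e-05]), 'force': array([-0.43229456, -0.95910102,  0.28905698]), 'wrist_torque': array([ 0.0108084 ,  0.00935381, -0.01799558]), 'finger_force': 0.0, 'finger_gap': 0.9995489275025804}
```

View pics/scene0.png

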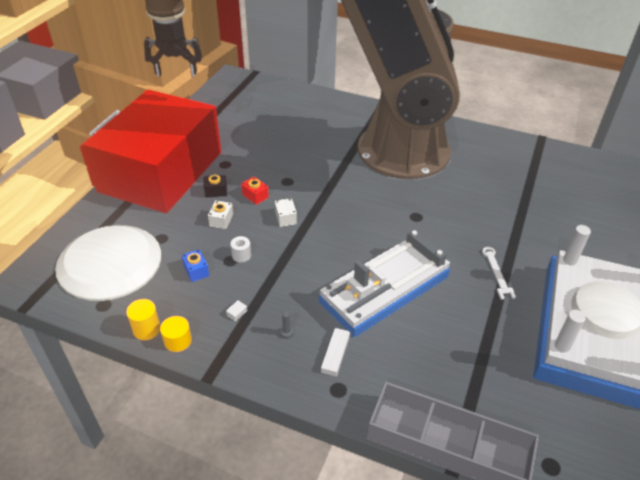

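View pics/top0.png

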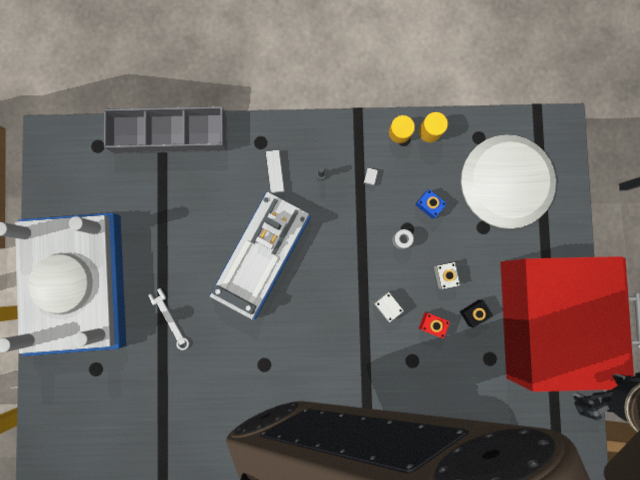

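The top view shows six block candidates:
- silver block with bronze bush (447,275), at scene (220,213)
- plain spacer (388,307)
- red block (435,325)
- black block (479,313)
- blue block (431,203)
- collar (403,239)

The silver one with the bush matches the description. The fixture's fence end is at top (235,300) and its pusher end at (285,215). Next I'll check the choice in a crop and measure.

```bash
python3 - <<'E'
from h import *
from h import *
T=np.load('top0.npz');S=np.load('scene0.npz')
a=cv2.resize(T['P'][250:300,420:480],(480,400),interpolation=cv2.INTER_CUBIC)
b=cv2.resize(T['P'][185:325,200:320],(312,364),interpolation=cv2.INTER_CUBIC); c=np.zeros((400,800,3),np.uint8);c[:,:480]=a;c[:364,485:797]=b
cv2.imwrite('pics/crop1.png',c[...,::-1])
for n,Z,box in(('top',T,(425,470,255,297)),('scene',S,(200,240,195,232))):
    P,D=Z['P'].astype(int),Z['D']; C=cloud(n,D); u0,u1,v0,v1=box
    m=np.zeros((480,640),bool); m[v0:v1,u0:u1]=1
    br=m&(P[...,0]-P[...,2]>60)
    v,u=np.nonzero(br); print(n,'bush px',u.mean(),v.mean(),len(u),'z pct',np.percentile(C[br][:,2],[10,50,90]),'xy',np.median(C[br],0))
    t=m&(C[...,2]>.034)&(C[...,2]<.044)
    top=m&(C[...,2]>.034)&(C[...,2]<.060); v,u=np.nonzero(top)
    hull=cv2.convexHull(np.c_[u,v].astype(np.int32))
    w=C[top][:,:2]; r=cv2.minAreaRect(w.astype(np.float32)*1000); print('rect mm',r,'z top',np.median(C[t][:,2]))
    print('bed z',np.median(C[v0-10:v0,u0:u1,2]))
# triangulate bush centre
E
```

```text
top bush px 448.6056338028169 275.0 71 z pct [0.04336435 0.04756797 0.05155395] xy [ 0.49701521 -0.34945209  0.04756797]
rect mm ((498.1029357910156, -350.7961730957031), (59.93532180786133, 47.495723724365234), 10.308439254760742) z top 0.04001523002671113
bed z 0.00012749449938742065
scene bush px 219.18055555555554 207.40277777777777 72 z pct [0.04092686 0.04496011 0.04907794] xy [ 0.50155823 -0.35218937  0.04496011]
rect mm ((499.8370666503906, -353.200439453125), (64.68850708007812, 46.99557113647461), 11.071681022644043) z top 0.037759153776700236
bed z 0.010853014185276094
```

View pics/crop1.png

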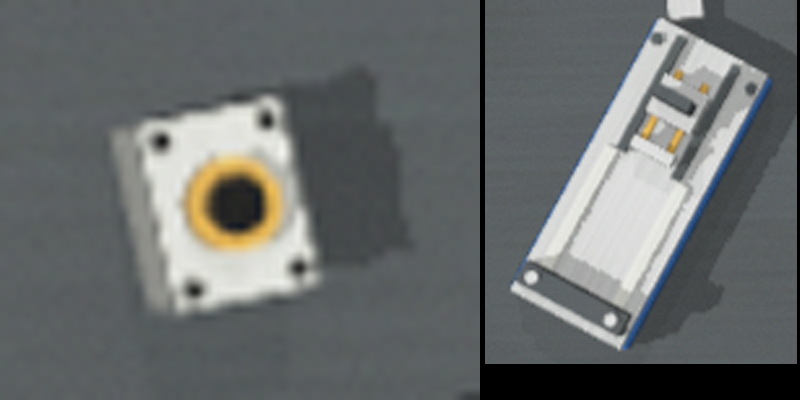

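Silver block with bush confirmed (crop centre 235,205); the fixture's fence is at the lower left and the lug (dark, crop 672,98) sits between two rails. Now I'll measure the fixture and triangulate.

```bash
cat >> h.py <<'E'
def tri(uvT,uvS):
    A=[];b=[]
    for n,uv in(('top',uvT),('scene',uvS)):
        R,t,f,cx,cy=cam(n); x,y=(uv[0]-cx)/f,(uv[1]-cy)/f
        for k,c in((0,x),(1,y)):
            A.append(R[k]-c*R[2]); b.append(c*t[2]-t[k])
    return np.linalg.lstsq(np.array(A),np.array(b),rcond=None)
E
python3 - <<'E'
from h import *
T=np.load('top0.npz');S=np.load('scene0.npz')
for n,Z,box in(('top',T,(200,320,180,330)),('scene',S,(310,460,225,335))):
    P,D=Z['P'].astype(int),Z['D']; C=cloud(n,D); u0,u1,v0,v1=box
    m=np.zeros((480,640),bool); m[v0:v1,u0:u1]=1
    t=m&(C[...,2]>.043)&(C[...,2]<.15)
    nl,L,st,_=cv2.connectedComponentsWithStats(t.astype(np.uint8)); k=1+np.argmax(st[1:,4]); t=L==k
    s=t&(C[...,2]<.054)
    r=cv2.minAreaRect(C[t][:,:2].astype(np.float32)*1000); print(n,'rect',r,'seat z',np.median(C[s][:,2]))
    c=np.array(r[0])/1000; a=np.radians(r[2]); 
    if r[1][0]<r[1][1]: a+=np.pi/2
    ex=np.array([np.cos(a),np.sin(a)]); 
    if ex[0]>0: ex=-ex     # push dir: toward robot (-x world)
    o=c+.015*ex; ey=np.array([-ex[1],ex[0]]); print('origin',o,'yaw',np.degrees(np.arctan2(ex[1],ex[0])))
    q=C[t]; fx=(q[:,:2]-o)@ex; fy=(q[:,:2]-o)@ey
    hi=q[:,2]>.115; print('lug fx,fy,z',fx[hi].min(),fx[hi].max(),np.median(fx[hi]),np.percentile(fy[hi],[2,98]),q[hi,2].max(),np.median(q[hi,2]),hi.sum())
    fe=(q[:,2]>.072)&(q[:,2]<.084)&(fx>.08); print('fence',np.percentile(fx[fe],[2,98]),np.percentile(fy[fe],[2,98]),np.median(q[fe,2]))
    gu=(abs(q[:,2]-.0565)<.0025)&(fx>-.02)&(fx<.09); g=fy[gu]; print('strips',[np.percentile(x,[5,50,95]) for x in(g[g>0],g[g<0])])
    ca=(abs(q[:,2]-.084)<.006)&(fx<-.05)&(abs(fy)<.02); print('carriage fx',np.percentile(fx[ca],[2,98]))
    # long-edge fit of blue edge / block edges
# triangulated block bush (black hole inside)
def hole(Z,box):
    u0,u1,v0,v1=box; P=Z['P'].astype(int); m=np.zeros((480,640),np.uint8); m[v0:v1,u0:u1]=(P[...,0]-P[...,2]>60)[v0:v1,u0:u1]
    cs,_=cv2.findContours(m,0,2); h=cv2.convexHull(np.vstack(cs)); (c,s,a)=cv2.fitEllipse(h); return c,s
a=hole(T,(425,470,255,297)); b=hole(S,(200,240,195,232)); print(a,b)
r=tri(a[0],b[0]); print('bush tri',r[0],r[1]); print(plane('top',a[0],.048),plane('scene',b[0],.048))
E
```

```text
top rect ((561.8665161132812, 124.19403076171875), (120.93933868408203, 300.7972717285156), 60.352691650390625) seat z 0.050386183905361294
origin [0.54883021 0.13161393] yaw 150.35269165039062
lug fx,fy,z -0.10199942529246483 -0.09017165837904924 -0.09568079599247642 [-0.01676891  0.01837755] 0.14318364766242303 0.13613002554899073 91
fence [0.10022652 0.12193079] [-0.05253096  0.05338269] 0.08023787499437385
strips [array([0.00933376, 0.03889765, 0.05511709]), array([-0.05035355, -0.03799528, -0.00613117])]
carriage fx [-0.11577729 -0.05049047]
scene rect ((562.9365844726562, 121.43292236328125), (125.38394165039062, 302.3628845214844), 60.61648941040039) seat z 0.0484616659908454
origin [0.54986626 0.12879272] yaw 150.6164894104004
lug fx,fy,z -0.10488767136685014 -0.08728236870498773 -0.0990879830677397 [-0.01742483  0.02087583] 0.13933297994685173 0.1302969669149065 163
fence [0.09952436 0.12355937] [-0.05398554  0.05401982] 0.07783311301756553
strips [array([0.03205647, 0.03961189, 0.04485433]), array([-0.0459969 , -0.03912097, -0.03234229])]
carriage fx [-0.11642806 -0.05040759]
((448.95367431640625, 275.0), (11.513998031616211, 11.91368579864502)) ((219.2059326171875, 207.29579162597656), (9.546485900878906, 11.197548866271973))
bush tri [ 0.49755183 -0.35331014  0.04278684] [7.97776614e-07]
[[ 0.49727298 -0.35135687  0.048     ]] [[ 0.50267133 -0.35057024  0.048     ]]
```

```bash
cat >> h.py <<'E'
def go(p,yaw):
    "shift/turn in call units to world TCP p, tool-x yaw (deg), tool pointing down"
    from scipy.spatial.transform import Rotation as Ro
    s=robot.sense(); q=s['tool_rot']; R=Ro.from_quat([q[1],q[2],q[3],q[0]]).as_matrix()
    d=R.T@(np.array(p)-s['position']); y=np.degrees(np.arctan2(R[1,0],R[0,0])); tu=-((yaw-y+180)%360-180)
    print('pos',s['position'].round(4),'yaw',round(y,2),'tilt',R[:2,2].round(4),'-> shift',(d/.75).round(4),'turn',round(tu/45,4),'dist',np.linalg.norm(d).round(3),'t',s['clock'])
FO=np.array([.549,.1302]);FY=150.5
def fx(x,y,z):
    a=np.radians(FY); return [FO[0]+x*np.cos(a)-y*np.sin(a),FO[1]+x*np.sin(a)+y*np.cos(a),z]
E
python3 - <<'E'
from h import *
for n,b in(('top',(495,640,250,395)),('scene',(85,225,90,210))):
    Z=np.load(n+'0.npz');P=Z['P'].astype(int);C=cloud(n,Z['D']);m=(P[...,0]>120)&(P[...,1]<60);m[:b[2]]=0;m[b[3]:]=0;m[:,:b[0]]=0;m[:,b[1]:]=0
    q=C[m];print(np.percentile(q,[1,99],axis=0))
go([.4985,-.3515,.25],10.5)
go([.4985,-.3515,.10],10.5)
E
```

```text
[[ 0.23477597 -0.7343869   0.04066194]
 [ 0.52725897 -0.49758516  0.16543501]]
[[ 0.2396325  -0.72031586  0.0055266 ]
 [ 0.53648343 -0.49767895  0.16205838]]
pos [ 0.2529 -0.5984  0.2497] yaw 22.91 tilt [-0.0004  0.001 ] -> shift [ 4.298e-01 -1.758e-01 -2.000e-04] turn 0.2757 dist 0.348 t 0.1
pos [ 0.2529 -0.5984  0.2497] yaw 22.91 tilt [-0.0004  0.001 ] -> shift [ 0.4298 -0.1756  0.1998] turn 0.2757 dist 0.379 t 0.1
```

Request:
carry_out(motion=[[[0.06,-0.025,0],0.1],[[0.12,-0.05,0],0.2],[[0.18,-0.075,0],0.276],[[0.24,-0.1,0],0.276],[[0.3,-0.123,0],0.276],[[0.36,-0.147,0],0.276],[[0.43,-0.176,0],0.276],[[0.43,-0.176,0.06],0.276],[[0.43,-0.176,0.12],0.276],[[0.43,-0.176,0.12],0.276]], jaw=1)

```text
clock: 1.1
position: [0.4962, -0.3488, 0.1552]
tool_rot: [-0.003, 0.996, 0.092, -0.003]
force: [-0.4, 0.5, 0.5]
finger_gap: 1.0
finger_force: 0.0
```

```bash
python3 - <<'E'
from h import *
go([.4985,-.3515,.03],10.5); print(robot.sense()['force'])
E
```

```text
pos [ 0.4962 -0.3488  0.1552] yaw 10.56 tilt [-0.0072  0.0056] -> shift [0.0033 0.0052 0.1669] turn 0.0013 dist 0.125 t 1.1
[-0.37436663  0.49011651  0.5270324 ]
```

Request:
carry_out(motion=[[[0,0,0.05],0],[[0,0,0.1],0],[[0,0,0.14],0],[[0,0,0.16],0],[[0,0,0.173],0],[[0,0,0.173],0]])

```text
clock: 1.7
position: [0.4988, -0.352, 0.0308]
tool_rot: [-0.0, 0.996, 0.091, -0.0]
force: [-0.4, 0.2, 1.6]
finger_gap: 1.004
finger_force: 0.0
```

Request:
carry_out(motion=[[[0,0,0],0],[[0,0,0],0],[[0,0,0],0],[[0,0,0],0],[[0,0,0],0],[[0,0,0],0],[[0,0,0],0],[[0,0,0],0]], jaw=-1, force=40)

```text
clock: 2.5
position: [0.4993, -0.352, 0.0318]
tool_rot: [0.001, 0.996, 0.091, 0.001]
force: [-2.1, 0.8, 9.8]
finger_gap: 0.531
finger_force: 40.8
```

```bash
python3 - <<'E'
from h import *
go([.4985,-.3515,.03],10.5); s=robot.sense(); print(s['force'],s['finger_gap'],s['finger_force'])
E
```

```text
pos [ 0.4993 -0.352   0.0318] yaw 10.49 tilt [ 0.0013 -0.001 ] -> shift [-0.0009 -0.0009  0.0024] turn -0.0002 dist 0.002 t 2.5
[-2.09640516  0.83983182  9.84697225] 0.5308413521036951 40.79752564430237
```

Request:
carry_out(motion=[[[0,0,-0.03],0],[[0,0,-0.08],0],[[0,0,-0.14],0],[[0,0,-0.2],0],[[0,0,-0.227],0],[[0,0,-0.227],0],[[0,0,-0.227],0]])

```text
clock: 3.2
position: [0.4985, -0.3514, 0.2007]
tool_rot: [0.0, 0.996, 0.091, 0.0]
force: [0.1, -0.6, -3.4]
finger_gap: 0.53
finger_force: 43.6
```

```bash
python3 - <<'E'
from h import *
go(fx(.037,0,.2),-29.5); s=robot.sense(); print(s['force'],s['finger_gap'],s['finger_force'])
Z={}
for n in('top','scene'):
    P,D=imaging.capture(n); np.savez(f'{n}1.npz',P=P,D=D); cv2.imwrite(f'pics/{n}1.png',P[...,::-1])
E
```

```text
pos [ 0.4985 -0.3514  0.2007] yaw 10.49 tilt [ 0.0002 -0.0002] -> shift [ 0.1453 -0.6509  0.0009] turn 0.8886 dist 0.5 t 3.2
[ 0.09729931 -0.64206172 -3.42206091] 0.5303726346492983 43.60136568546295
```

View pics/scene1.png

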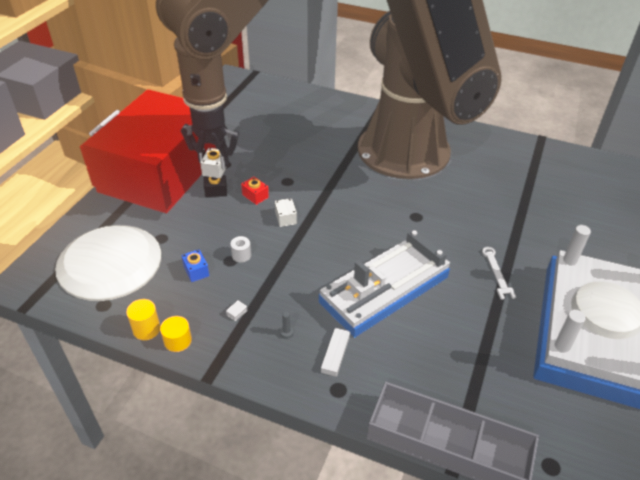

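The block is held at scene (212,165), upright, and nothing else has moved. Now carrying it to the fixture.

Request:
carry_out(motion=[[[0.014,-0.06,0],0.1],[[0.028,-0.125,0],0.2],[[0.043,-0.19,0],0.3],[[0.057,-0.255,0],0.4],[[0.072,-0.32,0],0.5],[[0.086,-0.385,0],0.6],[[0.1,-0.45,0],0.7],[[0.115,-0.515,0],0.8],[[0.13,-0.58,0],0.89],[[0.1453,-0.65,0],0.89]])

```text
clock: 4.3
position: [0.516, 0.1457, 0.1994]
tool_rot: [0.001, 0.967, -0.256, -0.001]
force: [1.2, -1.0, -3.5]
finger_gap: 0.529
finger_force: 43.5
```

Request:
carry_out(motion=[[[0,0,0],0],[[0,0,0],0],[[0,0,0],0],[[0,0,0],0]])

```text
clock: 4.7
position: [0.5168, 0.1426, 0.2003]
tool_rot: [0.0, 0.967, -0.256, -0.0]
force: [-0.5, -0.5, -3.0]
finger_gap: 0.528
finger_force: 43.9
```

```bash
python3 - <<'E'
from h import *
go(fx(.037,0,.1),-29.5); s=robot.sense(); print(s['force'],s['finger_gap'],s['finger_force'])
for n in('top','scene'):
    P,D=imaging.capture(n); np.savez(f'{n}2.npz',P=P,D=D)
    C=cloud(n,D); q=C.reshape(-1,3); p=fx(.037,0,0)
    P=P.astype(int)
    br=(P[...,0]-P[...,2]>60)&(np.hypot(C[...,0]-p[0],C[...,1]-p[1])<.06)&(C[...,2]>.17)&(C[...,2]<.25)
    print(n,'bush',br.sum(),C[br].mean(0) if br.any() else '', p)
    if n=='scene': cv2.imwrite('pics/s2.png',cv2.resize(P[120:340,280:480].astype(np.uint8)[...,::-1],None,fx=2.5,fy=2.5))
E
```

```text
pos [0.5168 0.1426 0.2003] yaw -29.65 tilt [-0.0011 -0.0003] -> shift [-0.0037 -0.0069  0.1337] turn -0.0033 dist 0.1 t 4.7
[-0.46586622 -0.51499735 -2.9579359 ] 0.5284673392265858 43.866623640060425
top bush 0  [np.float64(0.5167968392502238), np.float64(0.1484196717238283), 0]
scene bush 67 [0.52000289 0.13922325 0.21385718] [np.float64(0.5167968392502238), np.float64(0.1484196717238283), 0]
```

View pics/s2.png

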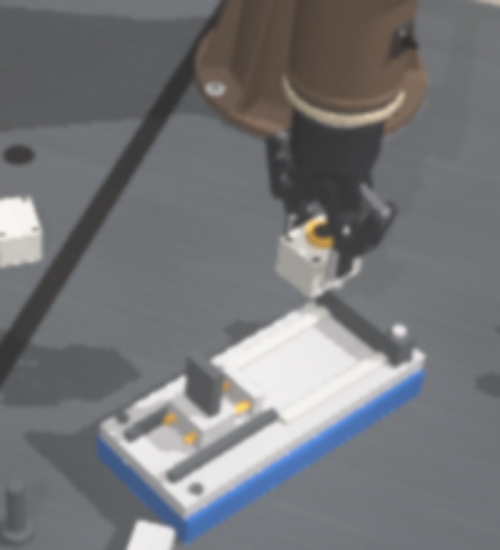

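Request:
carry_out(motion=[[[-0.0037,-0.0069,0],-0.0033],[[-0.0037,-0.0069,0.04],-0.0033],[[-0.0037,-0.0069,0.08],-0.0033],[[-0.0037,-0.0069,0.12],-0.0033],[[-0.0037,-0.0069,0.14],-0.0033],[[-0.0037,-0.0069,0.15],-0.0033],[[-0.0037,-0.0069,0.156],-0.0033],[[-0.0037,-0.0069,0.156],-0.0033],[[-0.0037,-0.0069,0.156],-0.0033]])

```text
clock: 5.7
position: [0.5177, 0.1498, 0.0846]
tool_rot: [-0.0, 0.967, -0.254, 0.001]
force: [-0.3, -0.4, -2.7]
finger_gap: 0.531
finger_force: 43.7
```

```bash
python3 - <<'E'
from h import *
go(fx(.037,0,.0818),-29.5); s=robot.sense(); print(s['force'],s['finger_gap'],s['finger_force'])
E
```

```text
pos [0.5177 0.1498 0.0846] yaw -29.42 tilt [0.0012 0.0003] -> shift [-0.0001  0.0022  0.0037] turn 0.0018 dist 0.003 t 5.7
[-0.32719506 -0.37006643 -2.70632211] 0.530918821313017 43.68195176124573
```

Request:
carry_out(motion=[[[0,0.002,0.002],0],[[0,0.002,0.003],0],[[0,0.002,0.004],0],[[0,0.002,0.004],0]])

```text
clock: 6.1
position: [0.5166, 0.1483, 0.0818]
tool_rot: [-0.0, 0.967, -0.254, 0.0]
force: [-5.7, -2.0, 16.7]
finger_gap: 0.534
finger_force: 46.2
```

```bash
python3 - <<'E'
from h import *
go(fx(.037,0,.0818),-29.5); s=robot.sense(); print(s['force'],s['finger_gap'],s['finger_force'])
P,D=imaging.capture('scene'); C=cloud('scene',D); cv2.imwrite('pics/s3.png',cv2.resize(P[180:340,300:480][...,::-1],None,fx=3,fy=3))
E
```

```text
pos [0.5166 0.1483 0.0818] yaw -29.41 tilt [0.0008 0.0001] -> shift [ 0.0002 -0.0002  0.0001] turn 0.002 dist 0.0 t 6.1
[-5.69232092 -1.97166788 16.69620495] 0.5336513843549697 46.22809410095215
```

View pics/s3.png

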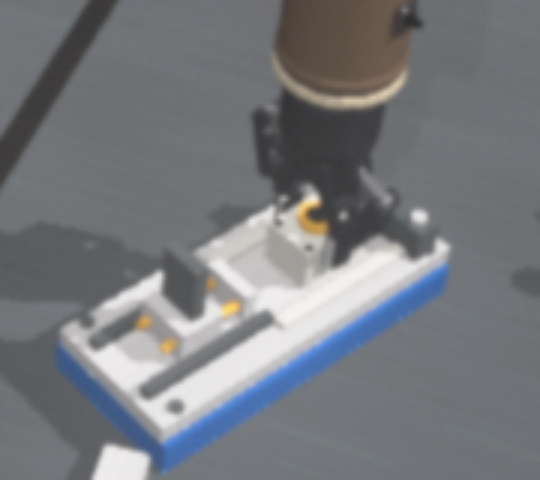

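The block sits on the seat between the strips (crop 300,240), 17 N contact. Release.

Request:
carry_out(motion=[[[0,0,-0.001],0],[[0,0,-0.002],0],[[0,0,-0.002],0],[[0,0,-0.002],0],[[0,0,-0.002],0],[[0,0,-0.002],0],[[0,0,-0.002],0],[[0,0,-0.002],0]], jaw=1)

```text
clock: 6.95
position: [0.5164, 0.1483, 0.0823]
tool_rot: [0.0, 0.967, -0.254, -0.0]
force: [-0.2, -0.0, 0.4]
finger_gap: 1.0
finger_force: 0.0
```

Request:
carry_out(motion=[[[0,0,-0.03],0],[[0,0,-0.08],0],[[0,0,-0.14],0],[[0,0,-0.19],0],[[0,0,-0.19],0]])

```text
clock: 7.45
position: [0.5189, 0.1489, 0.2297]
tool_rot: [-0.002, 0.967, -0.254, 0.003]
force: [-0.0, -0.5, -0.5]
finger_gap: 1.003
finger_force: 0.0
```

```bash
cat > m.py <<'E'
from h import *
def meas(tag):
    for n in('top','scene'):
        P,D=imaging.capture(n); np.savez(f'{n}_{tag}.npz',P=P,D=D); C=cloud(n,D)
        d=C[...,:2]-FO; a=np.radians(FY); X=d@[np.cos(a),np.sin(a)]; Y=d@[-np.sin(a),np.cos(a)]; Z=C[...,2]
        def pr(l,m): print(n,l,m.sum(),*(np.percentile(q[m],[3,50,97]).round(4) if m.any() else '' for q in(X,Y,Z)))
        pr('lug',(X>-.15)&(X<.05)&(abs(Y)<.03)&(Z>.12)&(Z<.145))
        pr('pad/carr',(X>-.13)&(X<.02)&(abs(Y)<.03)&(Z>.07)&(Z<.09))
        PI=P.astype(int); pr('bush',(PI[...,0]-PI[...,2]>60)&(X>-.0)&(X<.1)&(abs(Y)<.04)&(Z>.085))
        t=(X>-.02)&(X<.097)&(abs(Y)<.04)&(Z>.084)&(Z<.105)
        if t.sum()>20: print(n,'block rect',cv2.minAreaRect(np.c_[X[t],Y[t]].astype(np.float32)*1000))
E
python3 - <<'E'
from m import *
meas('3')
go(fx(-.10,0,.2),60.5); print(robot.sense()['force'])
E
```

```text
top lug 89 [-0.101  -0.0949 -0.0894] [-0.0178  0.0003  0.0172] [0.1239 0.136  0.1403]
top pad/carr 399 [-0.1201 -0.0805 -0.0398] [-0.0224  0.0027  0.0229] [0.0708 0.0827 0.0886]
top bush 0   
scene lug 134 [-0.1041 -0.1003 -0.0912] [-0.0178 -0.0005  0.0189] [0.1214 0.1321 0.137 ]
scene pad/carr 556 [-0.1184 -0.0781  0.0158] [-0.0231 -0.0049  0.0224] [0.0707 0.0808 0.0891]
scene bush 92 [0.0238 0.0344 0.0531] [-0.0136 -0.0023  0.0135] [0.0887 0.0955 0.0999]
scene block rect ((36.3610954284668, 0.06248664855957031), (66.10481262207031, 50.19742965698242), 2.2487480640411377)
pos [0.5168 0.1484 0.2257] yaw -29.42 tilt [0.0019 0.0005] -> shift [0.1827 0.0003 0.0345] turn -1.9982 dist 0.139 t 7.55
[ 0.00674552 -0.78935563  0.02019232]
```

The block stands at fixture x≈0.037, y≈0, square. The lug is at x≈-0.097. Next I'll turn and move above the lug.

Request:
carry_out(motion=[[[0.045,0,0],-0.19],[[0.09,0,0],-0.38],[[0.135,0,0],-0.57],[[0.179,0,0],-0.76],[[0.179,0,0],-0.95],[[0.179,0,0],-1],[[0.179,0,0],-1]])

```text
clock: 8.25
position: [0.6326, 0.0821, 0.2229]
tool_rot: [-0.0, 0.991, 0.136, -0.001]
force: [-0.0, -0.0, 0.7]
finger_gap: 0.997
finger_force: 0.0
```

Request:
carry_out(motion=[[[0,0,0],-0.19],[[0,0,0],-0.38],[[0,0,0],-0.57],[[0,0,0],-0.76],[[0,0,0],-0.95],[[0,0,0],-1],[[0,0,0],-1],[[0,0,0],-1]])

```text
clock: 9.05
position: [0.633, 0.0825, 0.2242]
tool_rot: [-0.0, 0.864, 0.503, -0.0]
force: [0.7, -0.4, 0.3]
finger_gap: 1.004
finger_force: 0.0
```

```bash
python3 - <<'E'
from h import *
go(fx(-.097,0,.118),60.5); print(robot.sense()['force'])
E
```

```text
pos [0.633  0.0825 0.2242] yaw 60.44 tilt [-0.001  -0.0001] -> shift [0.0003 0.0007 0.1415] turn -0.0014 dist 0.106 t 9.05
[ 0.68056442 -0.4354948   0.32540343]
```

Request:
carry_out(motion=[[[0,0,0.05],0],[[0,0,0.09],0],[[0,0,0.12],0],[[0,0,0.14],0],[[0,0,0.14],0]])

```text
clock: 9.55
position: [0.6321, 0.0823, 0.1178]
tool_rot: [-0.001, 0.864, 0.504, -0.002]
force: [0.9, 0.3, 0.3]
finger_gap: 1.0
finger_force: 0.0
```

Request:
carry_out(motion=[[[0,0,0],0],[[0,0,0],0],[[0,0,0],0],[[0,0,0],0],[[0,0,0],0],[[0,0,0],0],[[0,0,0],0],[[0,0,0],0],[[0,0,0],0],[[0,0,0],0]], jaw=-1, force=40)

```text
clock: 10.55
position: [0.6335, 0.0824, 0.1204]
tool_rot: [0.0, 0.864, 0.504, 0.0]
force: [-2.3, 0.0, 7.0]
finger_gap: 0.134
finger_force: 39.4
```

```bash
python3 - <<'E'
from m import *
s=robot.sense(); print(s['force'],s['finger_gap'],s['finger_force']); go(fx(-.004,0,.118),60.5); meas('4')
a=np.radians(FY); print('tcp fx',(s['position'][:2]-FO)@[np.cos(a),np.sin(a)])
E
```

```text
[-2.33946284  0.02317039  6.99580923] 0.13431628963570508 39.39578711986542
pos [0.6335 0.0824 0.1204] yaw 60.58 tilt [0.0006 0.0001] -> shift [ 1.000e-04 -1.241e-01  3.100e-03] turn 0.0017 dist 0.093 t 10.55
top lug 0   
top pad/carr 101 [-0.0951 -0.0552 -0.042 ] [-0.0001  0.0141  0.023 ] [0.0712 0.0812 0.0874]
top bush 0   
scene lug 130 [-0.1195 -0.1011 -0.0811] [-0.0162 -0.0095 -0.0001] [0.1211 0.1321 0.1435]
scene pad/carr 560 [-0.1202 -0.0784  0.0175] [-0.0233 -0.0068  0.022 ] [0.0711 0.0809 0.0889]
scene bush 91 [0.0243 0.0355 0.0531] [-0.0133 -0.0029  0.0144] [0.0893 0.0955 0.0995]
scene block rect ((38.39056396484375, -1.0292739868164062), (51.718421936035156, 62.84072494506836), 89.37991333007812)
tcp fx -0.09710607056558682
```

The handle is pinched (12 mm gap). Now pushing slowly.

Request:
carry_out(motion=[[[0,-0.012,0],0],[[0,-0.024,0],0],[[0,-0.036,0],0],[[0,-0.046,0],0],[[0,-0.056,0],0],[[0,-0.064,0],0],[[0,-0.072,0],0],[[0,-0.08,0],0],[[0,-0.086,0],0],[[0,-0.09,0],0]])

```text
clock: 11.65
position: [0.5748, 0.1158, 0.1204]
tool_rot: [0.0, 0.863, 0.504, 0.001]
force: [2.5, -3.4, 6.0]
finger_gap: 0.134
finger_force: 41.5
```

Request:
carry_out(motion=[[[0,-0.004,0],0],[[0,-0.008,0],0],[[0,-0.012,0],0],[[0,-0.015,0],0],[[0,-0.015,0],0]])

```text
clock: 12.15
position: [0.5649, 0.1213, 0.1204]
tool_rot: [0.0, 0.863, 0.504, 0.001]
force: [0.7, -0.3, 8.1]
finger_gap: 0.135
finger_force: 41.7
```

```bash
cat >> m.py <<'E'
def st():
    s=robot.sense(); a=np.radians(FY); e=np.array([np.cos(a),np.sin(a)]); print('tcp fx',(s['position'][:2]-FO)@e,'reaction along push',-s['force'][:2]@e,s['force'],s['finger_gap'],s['finger_force'],s['clock'])
E
python3 - <<'E'
from m import *
st(); meas('5')
E
```

```text
tcp fx -0.018236646133952778 reaction along push 0.7952433740602349 [ 0.74028972 -0.30650037  8.11258373] 0.13510538312932868 41.70363664627075 12.15
top lug 0   
top pad/carr 5 [0.0143 0.0174 0.0193] [0.0108 0.0122 0.0143] [0.0718 0.0724 0.0761]
top bush 79 [0.0526 0.0665 0.0792] [-0.0141 -0.0009  0.0117] [0.0902 0.0982 0.1032]
top block rect ((61.289859771728516, -1.126373291015625), (41.15602493286133, 76.28254699707031), 36.29851150512695)
scene lug 124 [-0.0401 -0.0238  0.0013] [-0.0173 -0.0097 -0.0014] [0.1208 0.1331 0.1444]
scene pad/carr 277 [-0.0429 -0.03    0.0124] [-0.0233 -0.008   0.0233] [0.071  0.0809 0.0878]
scene bush 92 [0.0493 0.0614 0.0859] [-0.0149 -0.0025  0.0152] [0.0874 0.0958 0.1009]
scene block rect ((38.13307189941406, 0.6197719573974609), (48.154579162597656, 114.71440124511719), 89.52815246582031)
```

Request:
carry_out(motion=[[[0,-0.003,0],0],[[0,-0.005,0],0],[[0,-0.005,0],0],[[0,-0.005,0],0]])

```text
clock: 12.65
position: [0.5618, 0.1231, 0.1204]
tool_rot: [0.0, 0.863, 0.504, 0.001]
force: [1.2, -1.1, 8.3]
finger_gap: 0.13
finger_force: 41.7
```

```bash
python3 -c "from m import *;st()"
```

```text
tcp fx -0.014634867799879018 reaction along push 1.637516171943297 [ 1.23665005 -1.13965051  8.25895655] 0.1302640275668299 41.68139398097992 12.65
```

Request:
carry_out(motion=[[[0,-0.003,0],0],[[0,-0.005,0],0],[[0,-0.005,0],0],[[0,-0.005,0],0]])

```text
clock: 13.05
position: [0.5586, 0.1249, 0.1204]
tool_rot: [0.0, 0.863, 0.504, 0.001]
force: [2.8, -2.5, 6.8]
finger_gap: 0.137
finger_force: 41.6
```

```bash
python3 -c "from m import *;st()"
```

```text
tcp fx -0.010996065666593197 reaction along push 3.6451779327108915 [ 2.76614283 -2.51338454  6.77398182] 0.13662645108609797 41.61155104637146 13.05
```

Request:
carry_out(motion=[[[0,-0.003,0],0],[[0,-0.005,0],0],[[0,-0.005,0],0],[[0,-0.005,0],0]])

```text
clock: 13.45
position: [0.5557, 0.1266, 0.1204]
tool_rot: [0.0, 0.863, 0.504, 0.001]
force: [4.1, -4.0, 5.9]
finger_gap: 0.132
finger_force: 41.3
```

```bash
python3 -c "
from m import *
st(); meas('6')"
```

```text
tcp fx -0.007600206277955594 reaction along push 5.531123666694132 [ 4.10148512 -3.9831009   5.86014063] 0.13208143332474687 41.34304583072662 13.45
top lug 0   
top pad/carr 0   
top bush 68 [0.0597 0.0736 0.0848] [-0.0143  0.001   0.012 ] [0.0908 0.0984 0.1032]
top block rect ((66.07754516601562, -1.8011245727539062), (45.53803253173828, 61.60124969482422), 88.3796615600586)
scene lug 121 [-0.0293 -0.0141  0.0076] [-0.0172 -0.0088  0.0012] [0.1204 0.1326 0.144 ]
scene pad/carr 273 [-0.0384 -0.0195  0.0082] [-0.0235 -0.0086  0.0231] [0.0707 0.0808 0.0881]
scene bush 85 [0.0544 0.0663 0.0844] [-0.0151 -0.0026  0.0132] [0.0899 0.0961 0.1004]
scene block rect ((38.80753707885742, -0.4594841003417969), (115.58643341064453, 49.28340148925781), 0.7089045643806458)
```

Request:
carry_out(motion=[[[0,-0.003,0],0],[[0,-0.005,0],0],[[0,-0.005,0],0],[[0,-0.005,0],0]])

```text
clock: 13.95
position: [0.5528, 0.1283, 0.1204]
tool_rot: [0.001, 0.863, 0.504, 0.001]
force: [6.9, -6.9, 3.7]
finger_gap: 0.133
finger_force: 41.0
```

```bash
python3 -c "
from m import *
st(); P,D=imaging.capture('scene'); cv2.imwrite('pics/s7.png',cv2.resize(P[200:320,320:450][...,::-1],None,fx=5,fy=5,interpolation=cv2.INTER_CUBIC))"
```

```text
tcp fx -0.004264587557457131 reaction along push 9.445600463357843 [ 6.92530355 -6.94142878  3.65411553] 0.13272295697622472 41.04314982891083 13.95
```

View pics/s7.png

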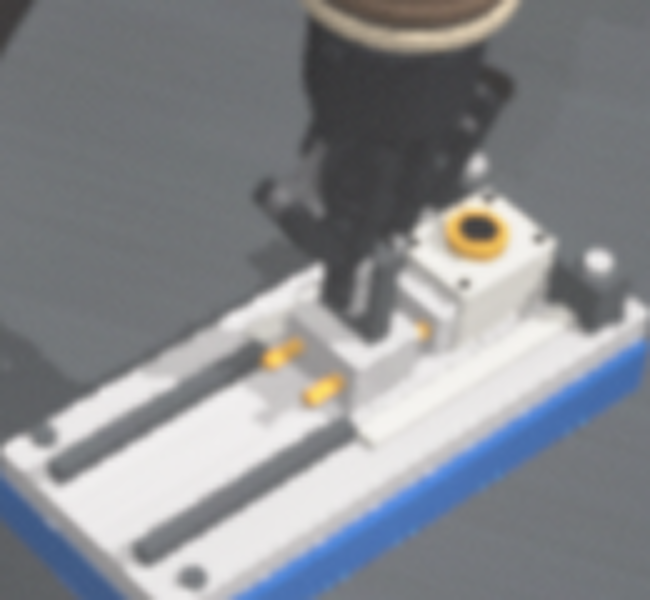

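The picture shows the block square against the fence (crop 480,240), the pad against its end face and the gap partly closed. I'll add about 1.5 mm more, then settle.

Request:
carry_out(motion=[[[0,-0.002,0],0],[[0,-0.002,0],0],[[0,-0.002,0],0],[[0,-0.002,0],0],[[0,-0.002,0],0],[[0,-0.002,0],0],[[0,-0.002,0],0],[[0,-0.002,0],0]])

```text
clock: 14.8
position: [0.5517, 0.1289, 0.1204]
tool_rot: [0.001, 0.863, 0.504, 0.001]
force: [7.5, -8.2, 2.5]
finger_gap: 0.133
finger_force: 40.9
```

```bash
python3 -c "
from m import *
st(); meas('8')
for n in('scene',):
    Z=np.load(n+'_8.npz'); C=cloud(n,Z['D']); d=C[...,:2]-FO; a=np.radians(FY); X=d@[np.cos(a),np.sin(a)]; Y=d@[-np.sin(a),np.cos(a)]; z=C[...,2]
    for y0,y1 in((-.023,-.017),(-.017,-.012),(.012,.02)):
        m=(X>-.04)&(X<.05)&(Y>y0)&(Y<y1)&(z>.055); o=np.argsort(X[m]); print([(round(p*1000),round(q*1000)) for p,q in zip(X[m][o],z[m][o])][::2])
"
```

```text
tcp fx -0.0030129217260025805 reaction along push 10.610573672022642 [ 7.53222204 -8.23449901  2.49338756] 0.13286782465638583 40.8755099773407 14.8
top lug 0   
top pad/carr 0   
top bush 61 [0.0598 0.0752 0.0849] [-0.0152  0.0027  0.0121] [0.0898 0.0986 0.1034]
top block rect ((66.69021606445312, -2.3497486114501953), (60.37998962402344, 46.37465286254883), 0.02305695414543152)
scene lug 126 [-0.0253 -0.0078  0.0151] [-0.017  -0.0095  0.0008] [0.1209 0.1323 0.144 ]
scene pad/carr 278 [-0.0418 -0.0168  0.0122] [-0.0232 -0.0073  0.0235] [0.0708 0.0807 0.0881]
scene bush 86 [0.0552 0.067  0.0853] [-0.0144 -0.0013  0.0145] [0.0909 0.0954 0.0999]
scene block rect ((38.391845703125, -0.6640567779541016), (115.75081634521484, 49.74577713012695), 1.0462796688079834)
[(-40, 496), (-40, 373), (-40, 423), (-40, 499), (-40, 500), (-39, 439), (-39, 406), (-39, 297), (-39, 273), (-39, 254), (-39, 348), (-39, 509), (-38, 241), (-38, 243), (-38, 505), (-38, 275), (-38, 503), (-37, 355), (-37, 353), (-37, 423), (-37, 423), (-37, 261), (-37, 275), (-37, 256), (-36, 511), (-36, 500), (-36, 272), (-36
[... 5080 characters left out ...]
7), (-36, 264), (-35, 520), (-35, 71), (-34, 66), (-33, 520), (-33, 68), (-32, 521), (-31, 71), (-31, 518), (-30, 523), (-29, 521), (-28, 68), (-27, 69), (-27, 71), (-27, 520), (-26, 67), (-26, 522), (-26, 60), (-25, 74), (-25, 521), (-25, 61), (-24, 520), (-24, 81), (-24, 523), (-24, 69), (-23, 162), (-23, 159), (-23, 521), (-23, 521), (-22, 524), (-22, 63), (-21, 524), (-19, 85), (-18, 519), (-18, 84), (-18, 78), (-17, 79), (-16, 523), (-15, 82), (-14, 523), (-14, 523), (-13, 93), (-12, 81), (-12, 522), (-11, 88), (-11, 82), (-11, 85), (-11, 91), (-10, 88), (-8, 522), (-5, 521), (-2, 523), (-2, 522), (1, 522), (5, 520), (12, 518), (40, 86), (40, 83), (41, 76), (44, 86), (47, 89), (49, 88)]
```

The carriage front is at about 15 mm and the pad back at about 26 mm, so the gap is about 12 mm (half squeezed). The reaction is 10.6 N and the arm is steady. Handing in.

```bash
python3 -c "
from h import *
print(finish_job())"
```

```text
the job is handed in; nothing more can be done
None
```

I set the bush block on the seat, let go, and pushed it square against the fence. I handed the job in still holding the handle, with the pad spring about half squeezed (about 12 mm gap left, 10.6 N measured on the push); no verdict came back.

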